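Open the dust gate behind the sanding screen with the reach hook

TASK

Turn on the suction for the sanding box: take the reach hook from its wooden rest, reach over the strand-board screen and with the hook draw the red gate behind it open until it sits snug against its brass stop nut, held there a moment with a firm but gentle pull of about 9 N - never wrench it or lean on the screen. Touch the gates with the hook only, not the hand. Then lay the hook back in its rest as it was, not dropping it, and leave the blue gate shut and the roof panel and sanding block lying on the box where they are.

Things in the scene. Friction and masses are not known exactly. Their poses are not given: they have to be found in the camera images.
- hook_grip (a point): Centre of the reach hook's blue handle (120 long, 22 wide, 30 mm high, flat sides). x runs along the shaft to the bent end, z is up as it lies in the rest. A steel rod 8 mm thick leaves the handle's front and, 135 mm ahead of this point, bends straight down for 120 mm. 0.12 to 0.19 kg, front-heavy.
- hook_tip (a point): Lower end of the hook's leg: 135 mm ahead of hook_grip along x and 120 mm below it. Same axes as hook_grip.
- rest_seat (a point): Where hook_grip lies when the hook is in its wooden rest, 150 mm above the bench; x as the hook's x. Two uprights 16 mm thick: 46 mm behind this point one with a notch 29 mm wide carries the handle, 92 mm ahead one with a notch 15 mm wide carries the rod. The notches flare at the top, 25 mm above their floors; a lift of 30 mm clears them.
- station: Sanding box, back screen and the grey pipe behind, all fixed. Origin on the bench under the box's centre; x points from box to pipe, y along the screen. Box 220 (x) by 340 mm, 85 high. Pipe 50 mm thick along y at x = 275 mm, axis 65 mm high, joined to the box at y = 0. Gates on the pipe at y = +100 and -100 mm, either way round, at most 114 mm high.
- red_gate_pull (a point): Middle of the top edge, 104 mm high, of the back face (away from the screen) of the red gate's pull plate, 44 mm wide and 5 thick; moves with the gate; axes as the station's. Shut, 30 mm of space lies between this face and the gate's fixed plates, bridged in the middle by a neck 4 mm wide, its top 52 mm high: a hook tip 58 to 80 mm high in that space catches the plate.
- red_gate (a joint): How far the red gate is drawn out, in m: 0 shut, grows as the plate moves to the screen (station -x). It drags with about 2.5 N all the way and stays where it is left. It ends rigidly against a brass nut on its stop rod, set differently each time, anywhere from 28 to 52 mm open. Snug there is a steady pull of 6 to 12 N; over 13 N damages it.
- blue_gate_pull (a point): The same point on the blue gate's pull plate (same shape). Not to be used.
- blue_gate (a joint): The blue gate, in m, 0 shut; it must stay shut.
- roof_panel: Strand-board roof panel, 120 x 170 x 12 mm, lying loose on the sanding box; leave it.
- sanding_block: Cork sanding block, 110 x 60 x 30 mm, lying loose on the sanding box; leave it.
- screen_top (a point): Middle of the top edge of the strand-board screen, 155 mm high; the screen is 360 mm wide along y and 12 mm thick, its back face 122 mm from the station's origin. Axes as the station's.

How it is judged:
On the way, in this order (a step that is already met when the one before it is completed fails the run):
1. the hook is lifted out of its rest (z of hook_grip in the frame of rest_seat above 0.05 m), for 0.1 s.
2. the red gate is drawn out at least 26 mm, stands still, and the hook pulls it against its stop with more than 5.5 N (value of joint red_gate above 0.026 m and velocity of joint red_gate between -0.004 and 0.004 m/s and contact force between hook and red_gate above 5.5 N), for 0.2 s.
3. the hook is laid in its rest while still held in the hand (distance between hook_grip and rest_seat below 0.015 m and contact force between the fingers and hook above 0.5 N), for 0.1 s.
At the end, for the whole second after the job is handed in: The red gate stands open (over 26 mm), the blue gate is shut (under 6 mm), and the hook lies released in its rest: handle centre within 15 mm of its seat, leg hanging down and shaft in line within 0.12 rad (value of joint red_gate above 0.026 m and value of joint blue_gate below 0.006 m and distance between hook_grip and rest_seat below 0.015 m and angle between hook_grip's own z axis and vertical below 0.12 rad and angle between the x axis of hook_grip and the x axis of rest_seat, either way round below 0.12 rad); the robot touches nothing.
It fails at once if the hook loads the red gate with more than 13 N (contact force between hook and red_gate above 13 N).
It fails at once if the hand or arm touches a gate (contact force between any of the fingers, the arm and red_gate above 0.5 N or contact force between any of the fingers, the arm and blue_gate above 0.5 N).
It fails at once if the hook or the hand leans on the screen, box or pipe with more than 14 N (contact force between any of hook, the fingers, the arm and station above 14 N).
It fails at once if the blue gate is opened (value of joint blue_gate above 0.006 m).
It fails at once if the roof panel or the sanding block on the box is moved by more than 30 mm (distance of any of roof_panel, sanding_block from where it was at the start of the episode above 0.03 m).
It also fails if it takes over 64 s, if anything falls off the work surface, if the arm or the gripper's body presses on something with over 40 N, if the wrist force passes 120 N, or if a joint passes its speed limit or range.

ROBOT

A 6-joint arm with a two-finger parallel gripper is mounted at the origin on the work surface. World frame = base frame: x ahead of the robot, y to its left, z up, the work surface at z = 0. Lengths are in m, angles in rad, forces in N, time in s.
With the tool pointing down it reaches from about 0.4 to 0.825 m from the base axis. Payload 7 kg.
Tool frame: the origin (TCP) lies on the centre line of the jaws, within the pads' length; the fingertips stand 11 mm ahead of it and the grasp point (between the pads) lies 8 mm behind it; z points along the fingers, y is the direction in which the jaws open and shut (so a half turn about z gives the same grasp; the last joint's range is limited). The gripper opens to 88 mm and grips with 3 to 60 N. Pads are 19 mm wide; open, the fingers measure 130 mm over their backs; the gripper's body (78 mm by 193 mm) begins 47 mm behind the grasp point.
Start: joints at [0.288, 0.359, 0.012, 0, -1.224, -0.288], TCP at [0.675, -0, 0.238] pointing down, gripper open.
Joint ranges: [-3.07, 3.07], [-1.43, 2.12], [-1.02, 1.25], [-3.03, 1.67], [-3.05, -0], [-3.03, 3.03]. Speed limits (rad/s): [2.39, 2.39, 3.01, 3.14, 3.14, 3.14].

INTERFACE

Orientations are given as [roll, pitch, yaw] about the fixed x, y, z axes, in that order (R = Rz(yaw) Ry(pitch) Rx(roll)).
In Python, from station import * gives the robot as it stands.
- The arm moves only by the tool play_rows, never from a script. Its argument "targets" is a list of rows, each a list of 7 numbers: the turn, a rotation vector about the world's x, y, z in rad, then the shift along the world's x, y, z in m, then the opening, from 0 (shut) to 1 (fully open). A call has 1 to 12 rows; each row shifts and turns the pose as measured when the row begins; what a row does not reach is not made up. A row lasts 1/8 s, in which the tool goes at most 62.5 mm and 10.7 degrees, less where a joint would pass 70% of its speed; a pose out of reach is approached as far as the arm can. A call is refused whole if a number of a shift passes 0.0625 or a number of a turn 0.188, either way. A call with a gripper value outside its range is refused whole. The fingers move at their own pace and stop on an object; "grip_force" is the grip in N (left out, the last holds). Time passes only in rows, so rows that do not move let the fingers close. It gives the time, the measured TCP pose, the force and the opening at its end, in the units of the state.
- get_state(): the state, without advancing time (a new reading comes with each control period).
- grab_frame(name): name is "scene" or "side" or "wrist"; returns (picture, depth): 384x512x3 uint8, blue, green, red; 384x512 float32, m along the optical axis (not along the pixel's ray), 0 where there is no reading.
- camera_params(name): a dict with "camera_matrix" (3x3 intrinsics, pixels), "extrinsics" (4x4, takes a point from world to camera coordinates); the wrist camera has in their place "hand_eye" (4x4, takes a point from camera to tool coordinates, whose origin is the TCP and whose axes are the flange's). Camera axes: x right, y up, looking along -z (the intrinsics and any distortion apply to the point x, -y, -z); pixel columns grow to the right and rows downward; lengths in m; the calibration is good to about 2 mm. A picture is of the moment at which its call begins: read the wrist's pose just before it. camera_params takes no time and is no camera call.
- job_done(): hands the job in, once; it reports no verdict.
The state is a dict: "t": time; "q": joint angles; "qd": joint speeds; "joint_efforts": joint torques, N m; "eef_pos": TCP position; "ee_rot": TCP orientation; "force": force on the tool from outside, world axes, zero at the start; "moment": the same for the moment, N m; "width": finger opening in m.
Only numpy, scipy, OpenCV 4.12 (cv2) and the standard library are available. Lean on these libraries where they do the work, as an engineer would, in place of code of your own. Each camera call takes 0.05 s, during which the arm holds its last target.

## Working session

There is one attempt and no reset: what is moved stays moved. The work goes in short steps, Python scripts to look and compute and a tool call to move; the robot and the scene stay as the last step left them, time stands still between calls to the robot, and variables do not carry over. Pictures are saved under pics/ and viewed, and the job is handed in when it is done.

Besides the shell and the picture viewer there is one more tool, called by a JSON object that holds its "op" and its "data". play_rows: Moves the arm, as the interface text tells. Its arguments: {"type":"object","properties":{"targets":{"type":"array","items":{"type":"array","items":{"type":"number"}}},"grip_force":{"type":"number"}},"required":["targets"]}

```bash
mkdir -p pics; ls; python3 - <<'E'
from station import *
import cv2,numpy as np
s=get_state();print(s)
for n in ["scene","side","wrist"]:
    p,d=grab_frame(n);cv2.imwrite(f"pics/{n}0.png",p);np.save(f"pics/{n}0.npy",d)
    print(n,camera_params(n))
E
```

```text
pics
{'t': 0.0, 'q': array([ 2.88069999e-01,  3.59339351e-01,  1.10392139e-02, -3.10443288e-04,
       -1.22409997e+00, -2.88107631e-01]), 'qd': array([-0.00324219,  0.00026719, -0.00168191, -0.00094099,  0.00062141,
       -0.00098433]), 'joint_efforts': array([-8.00930356e-04, -5.82726967e+01,  2.93058443e+01,  6.99745238e+00,
        6.93249181e-03, -2.06530804e-04]), 'eef_pos': array([ 6.74522000e-01, -6.21459966e-05,  2.36652021e-01]), 'ee_rot': array([ 3.13997205e+00, -1.75925062e-04, -1.57093954e+00]), 'force': array([-0.5497443 ,  0.70241793, -0.83246976]), 'moment': array([-0.00212822,  0.03199936, -0.01488483]), 'width': 0.08760814304411359}
scene {'camera_matrix': array([[358.50668898,   0.        , 251.03746094],
       [  0.        , 358.50668898, 191.72782348],
       [  0.        ,   0.        ,   1.        ]]), 'extrinsics': array([[ 0.84835764,  0.52909349, -0.0186921 , -0.44611204],
       [-0.36693747,  0.61307126,  0.69964313,  0.19369884],
       [ 0.38163622, -0.58668877,  0.71424792, -1.38259389],
       [ 0.        ,  0.        ,  0.        ,  1.        ]])}
s
[... 269 characters left out ...]
25, -0.53299089,  0.8428738 , -0.18263529],
       [-0.08058506,  0.83923234,  0.53776865, -0.73480563],
       [ 0.        ,  0.        ,  0.        ,  1.        ]])}
wrist {'camera_matrix': array([[337.97470547,   0.        , 257.53882701],
       [  0.        , 337.97470547, 198.90866172],
       [  0.        ,   0.        ,   1.        ]]), 'hand_eye': array([[ 7.83278580e-04,  9.56785236e-01,  2.90794426e-01,
         8.03796251e-02],
       [ 9.99999155e-01, -4.47855927e-04, -1.22002332e-03,
        -3.67642778e-04],
       [-1.03706629e-03,  2.90795136e-01, -9.56784779e-01,
        -1.46174370e-01],
       [ 0.00000000e+00,  0.00000000e+00,  0.00000000e+00,
         1.00000000e+00]])}
```

View pics/scene0.png

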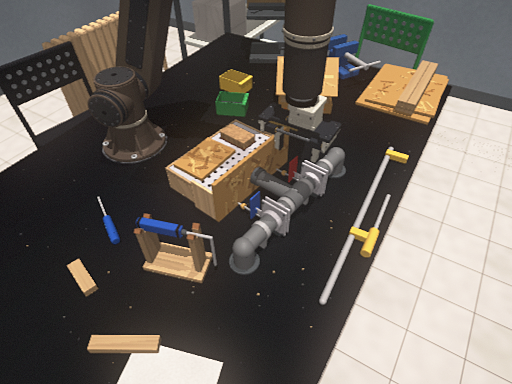

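View pics/side0.png

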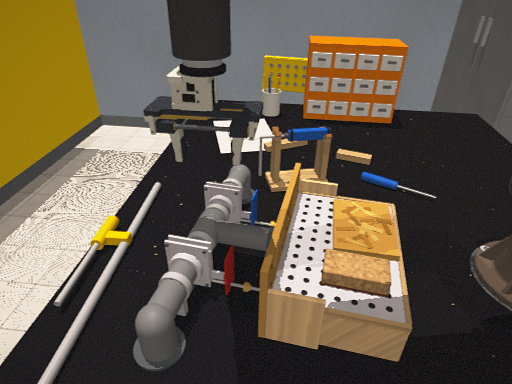

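View pics/wrist0.png

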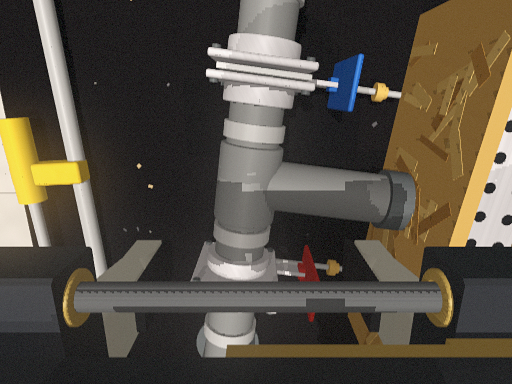

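```bash
cat > h.py <<'E'
import numpy as np,cv2
from scipy.spatial.transform import Rotation as R
from station import *
def cloud(n,d,s=None):
    c=camera_params(n);K=c["camera_matrix"]
    v,u=np.mgrid[:d.shape[0],:d.shape[1]]
    P=np.stack([(u-K[0,2])/K[0,0]*d,-(v-K[1,2])/K[1,1]*d,-d],-1)
    if n=="wrist":
        H=c["hand_eye"];T=np.eye(4);T[:3,:3]=R.from_euler('xyz',s["ee_rot"]).as_matrix();T[:3,3]=s["eef_pos"];M=T@H
    else: M=np.linalg.inv(c["extrinsics"])
    W=P@M[:3,:3].T+M[:3,3]; W[d==0]=np.nan
    return W
def proj(n,X,s=None):
    c=camera_params(n);K=c["camera_matrix"]
    if n=="wrist":
        H=c["hand_eye"];T=np.eye(4);T[:3,:3]=R.from_euler('xyz',s["ee_rot"]).as_matrix();T[:3,3]=s["eef_pos"];M=np.linalg.inv(T@H)
    else: M=c["extrinsics"]
    p=np.atleast_2d(X)@M[:3,:3].T+M[:3,3]
    return np.stack([K[0,0]*p[:,0]/-p[:,2]+K[0,2],K[1,1]*-p[:,1]/-p[:,2]+K[1,2]],-1)
E
python3 - <<'E'
from h import *
for n in ["scene","side"]:
    p=cv2.imread(f"pics/{n}0.png");W=cloud(n,np.load(f"pics/{n}0.npy"))
    b,g,r=[p[...,i].astype(int) for i in range(3)]
    blue=(b>r+50)&(b>g+40);red=(r>g+70)&(r>b+70)&(g<60)
    for nm,m in [("blue",blue),("red",red)]:
        k,l,st,ce=cv2.connectedComponentsWithStats(m.astype(np.uint8))
        for i in range(1,k):
            if st[i,4]>25:
                q=W[l==i];q=q[~np.isnan(q[:,0])]
                if len(q): print(n,nm,st[i],np.round(np.percentile(q,[2,50,98],axis=0),3).tolist())
    # white perforated top / screen / misc
W=cloud("scene",np.load("pics/scene0.npy"))
for u,v in [(143,216),(165,229),(197,235),(213,240),(215,264),(150,262),(205,270),(250,150),(168,168),(219,217)]: print((u,v),np.round(W[v,u],3))
W=cloud("side",np.load("pics/side0.npy"))
for u,v in [(298,168),(268,330),(318,330),(300,132),(325,132),(262,138),(262,172),(165,300),(232,175),(275,138),(322,138)]: print((u,v),np.round(W[v,u],3))
E
```

```text
scene blue [330  34  17   7  48] [[0.383, 0.873, 0.13], [0.406, 0.977, 0.134], [0.455, 1.014, 0.162]]
scene blue [333  41  26   8  82] [[0.431, 0.861, 0.13], [0.467, 0.91, 0.134], [0.506, 0.968, 0.137]]
scene blue [339  67  10   8  53] [[0.465, 0.851, 0.024], [0.49, 0.87, 0.03], [0.514, 0.904, 0.033]]
scene blue [250 191  10  27  56] [[0.54, -0.113, 0.0], [0.597, -0.107, 0.093], [0.601, -0.023, 0.105]]
scene blue [253 196   6  17  30] [[0.598, -0.101, 0.039], [0.601, -0.087, 0.054], [0.605, -0.078, 0.086]]
scene blue [103 215  17  29 260] [[0.21, -0.387, -0.0], [0.266, -0.362, 0.024], [0.308, -0.331, 0.028]]
scene blue [139 217  39  20 454] [[0.432, -0.368, 0.141], [0.478, -0.35, 0.164], [0.521, -0.329, 0.168]]
scene blue [178 225   5  12  26] [[0.528, -0.338, 0.144], [0.533, -0.332, 0.163], [0.536, -0.319, 0.167]]
side blue [292 127  36  14 391] [[0.43, -0.752, -0.0], [0.477, -0.333, 0.155], [0.519, -0.317, 0.165]]
side blue [361 172  37  17 305] [[0.217, -0.383, 0.001], [0.261, -0.347, 0.018], [0.305, -0.323, 0.026]]
side blue [250 190   8  35 136] [[0.594, -0.241, 0.0], [0.598, -0.076, 0.068], [0.619, -0.065, 0.104]]
side red [224 246  10  49 307] [[0.616, 0.041, 0.0], [0.619, 0.119, 0.07], [0.644, 0.132, 0.104]]
(143, 216) [ 0.295 -0.264  0.001]
(165, 229) [ 0.5   -0.349  0.161]
(197, 235) [ 0.574 -0.318  0.153]
(213, 240) [ 0.61  -0.305  0.143]
(215, 264) [ 0.607 -0.308  0.04 ]
(150, 262) [ 0.441 -0.384  0.018]
(205, 270) [ 0.584 -0.325  0.016]
(250, 150) [0.467 0.09  0.088]
(168, 168) [ 0.291 -0.119  0.088]
(219, 217) [ 0.51  -0.156  0.018]
(298, 168) [ 0.504 -0.129  0.156]
(268, 330) [0.539 0.202 0.024]
(318, 330) [0.459 0.211 0.049]
(300, 132) [ 0.502 -0.323  0.161]
(325, 132) [ 0.433 -0.344  0.157]
(262, 138) [ 0.602 -0.297  0.148]
(262, 172) [ 0.606 -0.378 -0.001]
(165, 300) [0.704 0.215 0.088]
(232, 175) [ 0.667 -0.195  0.087]
(275, 138) [ 0.567 -0.301  0.149]
(322, 138) [ 0.44  -0.341  0.14 ]
```

```bash
python3 - <<'E'
from h import *
s=get_state()
for n in ["scene","side","wrist"]:
    W=cloud(n,np.load(f"pics/{n}0.npy"),s).reshape(-1,3)
    m=(abs(W[:,2]-.155)<.005)&(W[:,0]>.44)&(W[:,0]<.6)&(abs(W[:,1])<.25)
    q=W[m]
    if len(q)<10: print(n,len(q));continue
    f=np.polyfit(q[:,1],q[:,0],1);
    for _ in range(3):
        rr=q[:,0]-np.polyval(f,q[:,1]);q=q[abs(rr)<.012];f=np.polyfit(q[:,1],q[:,0],1)
    rr=q[:,0]-np.polyval(f,q[:,1])
    print(n,len(q),f,np.percentile(rr,[2,50,98]),np.percentile(q[:,1],[0,1,99,100]),np.median(q[:,2]))
    # pipe top line z~.09
    m=(abs(W[:,2]-.089)<.003)&(W[:,0]>.6)&(W[:,0]<.8)&(W[:,1]>-.25)&(W[:,1]<.3);q=W[m]
    f=np.polyfit(q[:,1],q[:,0],1)
    for _ in range(3):
        rr=q[:,0]-np.polyval(f,q[:,1]);q=q[abs(rr)<.015];f=np.polyfit(q[:,1],q[:,0],1)
    print(" pipe",len(q),f,np.polyval(f,0))
    # handle top/ rod
p=cv2.imread("pics/side0.png");cv2.imwrite("pics/sidez.png",cv2.resize(p[110:200,235:345],None,fx=7,fy=6.5,interpolation=2))
p=cv2.imread("pics/scene0.png");cv2.imwrite("pics/scenez.png",cv2.resize(p[200:290,120:230],None,fx=7,fy=6.5,interpolation=2))
E
```

```text
scene 352 [0.13094565 0.52571222] [-0.00842669  0.00067875  0.00614452] [-0.16004537 -0.15932546  0.17927673  0.18340505] 0.15493413548185836
 pipe 537 [0.11871896 0.68252514] 0.6825251427617556
side 816 [0.13025602 0.52322262] [-5.71247473e-03 -6.71657913e-05  6.18295370e-03] [-0.15797141 -0.15203099  0.20001251  0.20190576] 0.15465979312578138
 pipe 1285 [0.1488962  0.67378355] 0.6737835514427347
wrist 3792 [0.10753366 0.52492419] [-0.00734372  0.00054922  0.00564907] [-0.11783624 -0.10892417  0.0240058   0.02636162] 0.15396326913132072
 pipe 4416 [0.11526968 0.67655753] 0.6765575285689965
```

View pics/sidez.png

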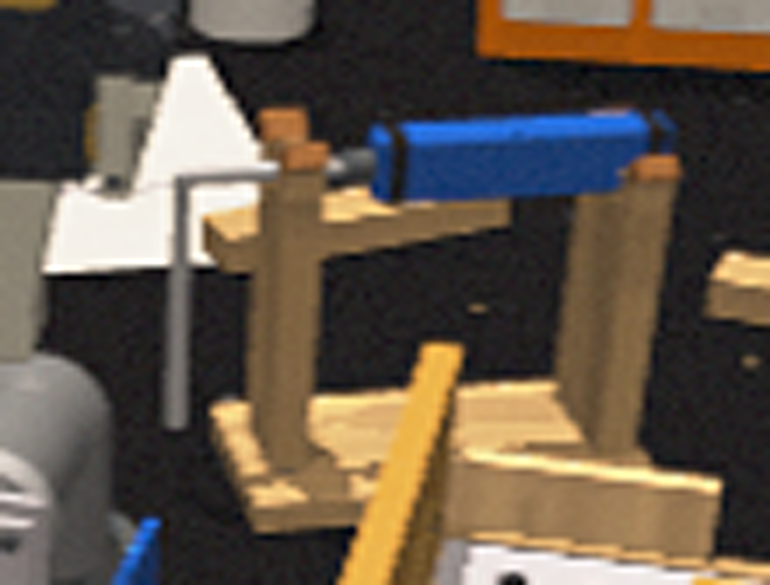

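View pics/scenez.png

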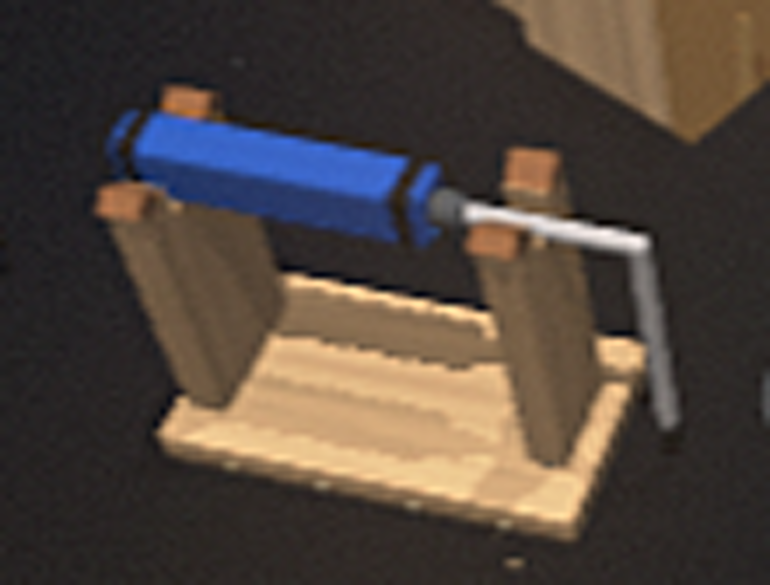

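{"op": "play_rows", "data": {"targets": [[0, 0, 0.17, -0.01, -0.02, 0.02, 1], [0, 0, 0.17, -0.02, -0.03, 0.02, 1], [0, 0, 0.17, -0.02, -0.035, 0.02, 1], [0, 0, 0.17, -0.02, -0.035, 0, 1], [0, 0, 0.17, -0.02, -0.035, 0, 1], [0, 0, 0.17, -0.02, -0.035, 0, 1], [0, 0, 0.17, -0.02, -0.035, 0, 1], [0, 0, 0.17, -0.02, -0.035, 0, 1], [0, 0, 0.17, -0.02, -0.035, 0, 1], [0, 0, 0.17, -0.02, -0.035, 0, 1], [0, 0, 0.17, -0.01, -0.02, 0, 1], [0, 0, 0, 0, 0, 0, 1]]}}

```text
t: 1.65
eef_pos: [0.4651, -0.359, 0.2944]
ee_rot: [3.136, 0.001, 0.362]
force: [0.0, -0.2, -1.5]
width: 0.088
```

```bash
python3 - <<'E'
from h import *
s=get_state();print(np.round(s["q"],2))
p,d=grab_frame("wrist");cv2.imwrite("pics/w1.png",p)
W=cloud("wrist",d,s)
b,g,r=[p[...,i].astype(int) for i in range(3)]
m=((b>r+50)&(b>g+40)).astype(np.uint8)
q=W[m>0];q=q[(q[:,2]>.15)&(q[:,2]<.18)]
print(len(q),np.percentile(q,[1,50,99],axis=0).round(3))
t=q[abs(q[:,2]-np.median(q[:,2]))<.003]
rect=cv2.minAreaRect((t[:,:2]*1000).astype(np.float32));print("handle rect",rect,np.median(t[:,2]))
np.savez("pics/w1.npz",d=d)
E
```

```text
[-0.32  0.18 -0.1   0.   -1.28  2.25]
2921 [[ 0.43  -0.365  0.161]
 [ 0.482 -0.342  0.164]
 [ 0.533 -0.322  0.165]]
handle rect ((477.09661865234375, -343.6673889160156), (117.93900299072266, 21.24297523498535), 17.2855224609375) 0.16377125985044455
```

View pics/w1.png

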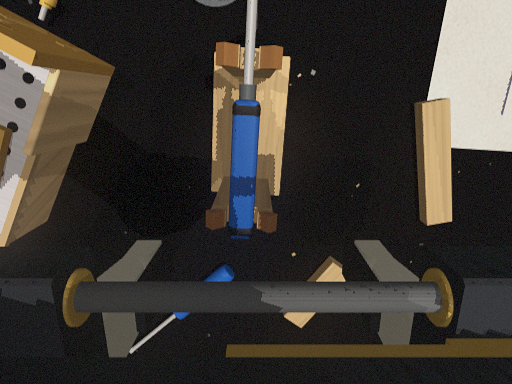

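{"op": "play_rows", "data": {"targets": [[0, 0, -0.06, 0.012, 0.0153, -0.03, 1], [0, 0, 0, 0, 0, -0.04, 1], [0, 0, 0, 0, 0, -0.035, 1], [0, 0, 0, 0, 0, -0.02, 1], [0, 0, 0, 0, 0, 0, 1]], "grip_force": 60}}

```text
t: 2.33
eef_pos: [0.4801, -0.3385, 0.1664]
ee_rot: [3.136, -0.001, 0.285]
force: [-0.0, -0.1, 0.7]
width: 0.0876
```

{"op": "play_rows", "data": {"targets": [[0.005, 0, 0.017, -0.003, -0.005, -0.015, 1], [0, 0, 0, 0, 0, -0.008, 1], [0, 0, 0, 0, 0, 0, 1]]}}

```text
t: 2.7
eef_pos: [0.4784, -0.3436, 0.1439]
ee_rot: [3.139, -0.004, 0.302]
force: [0.9, 0.6, -0.1]
width: 0.0877
```

```bash
python3 - <<'E'
from h import *
s=get_state();print(s["eef_pos"],s["ee_rot"],s["force"])
p,d=grab_frame("wrist");cv2.imwrite("pics/w2.png",p)
p,d=grab_frame("side");cv2.imwrite("pics/s2.png",cv2.resize(p[90:210,200:360],None,fx=5,fy=5))
E
```

```text
[ 0.47844518 -0.34357594  0.14391424] [ 3.13919899 -0.00442547  0.30210256] [ 0.91422765  0.60076658 -0.07003304]
```

View pics/w2.png

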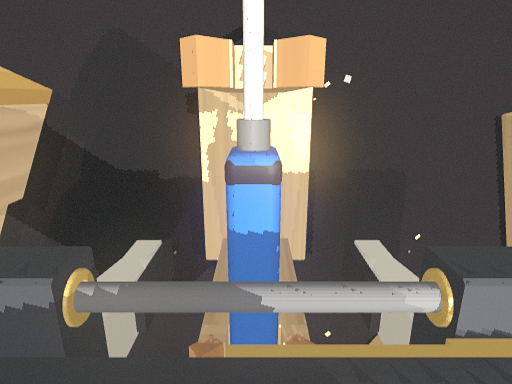

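View pics/s2.png

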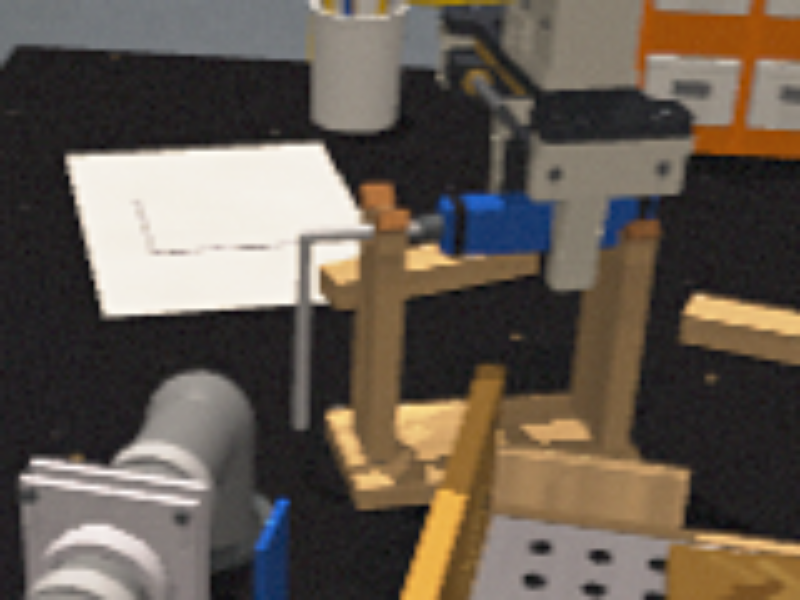

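{"op": "play_rows", "data": {"targets": [[0, 0, 0, 0, 0, -0.001, 0.4], [0, 0, 0, 0, 0, 0, 0.3], [0, 0, 0, 0, 0, 0, 0], [0, 0, 0, 0, 0, 0, 0], [0, 0, 0, 0, 0, 0, 0], [0, 0, 0, 0, 0, 0, 0]], "grip_force": 60}}

```text
t: 3.55
eef_pos: [0.4793, -0.344, 0.1448]
ee_rot: [3.137, -0.007, 0.302]
force: [-0.5, -0.9, 0.6]
width: 0.033
```

{"op": "play_rows", "data": {"targets": [[0, 0, 0, 0, 0, 0, 0], [0, 0, 0, 0, 0, 0, 0], [0, 0, 0, 0, 0, 0, 0], [0, 0, 0, 0, 0, 0, 0]]}}

```text
t: 4.05
eef_pos: [0.4792, -0.3439, 0.1448]
ee_rot: [3.137, -0.007, 0.302]
force: [0.3, 0.4, 0.6]
width: 0.0216
```

{"op": "play_rows", "data": {"targets": [[0, 0, 0, 0, 0, 0.01, 0], [0, 0, 0, 0, 0, 0.015, 0], [0, 0, 0, 0, 0, 0.02, 0], [0, 0, 0, 0, 0, 0.03, 0], [0, 0, 0, 0, 0, 0.03, 0], [0, 0, 0, 0, 0, 0.03, 0], [0, 0, 0, 0, 0, 0.02, 0], [0, 0, 0, 0, 0, 0, 0]]}}

```text
t: 5.05
eef_pos: [0.4783, -0.3438, 0.3118]
ee_rot: [3.135, -0.01, 0.302]
force: [0.6, -0.7, -2.2]
width: 0.0215
```

```bash
python3 - <<'E'
from h import *
s=get_state();print(s["eef_pos"],s["ee_rot"],s["force"],s["moment"])
p,d=grab_frame("scene");cv2.imwrite("pics/c3.png",p);np.save("pics/c3.npy",d)
p,d=grab_frame("side");cv2.imwrite("pics/s3.png",cv2.resize(p,None,fx=1.5,fy=1.5));cv2.imwrite("pics/s3r.png",p);np.save("pics/s3.npy",d)
E
```

```text
[ 0.4782519  -0.34383222  0.31177544] [ 3.1347395  -0.00965863  0.30200886] [ 0.55349118 -0.74131838 -2.16107076] [-0.08148884  0.12329526  0.00691967]
```

View pics/s3.png

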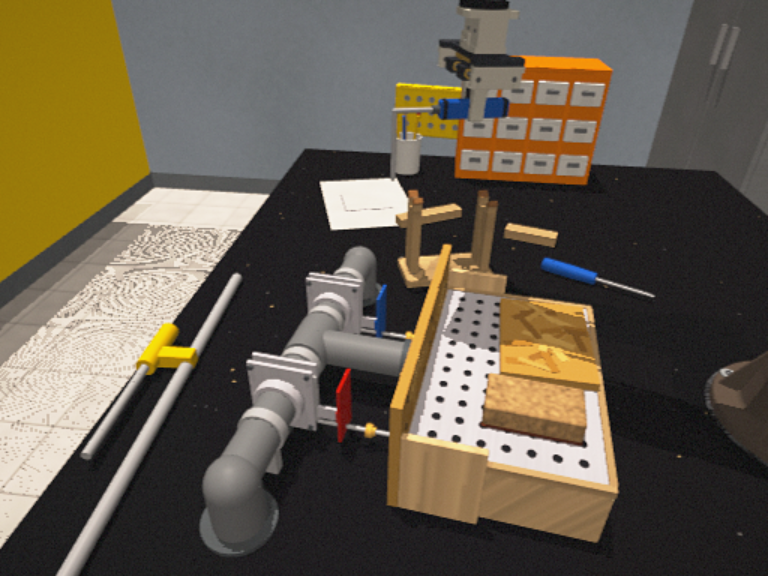

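View pics/c3.png

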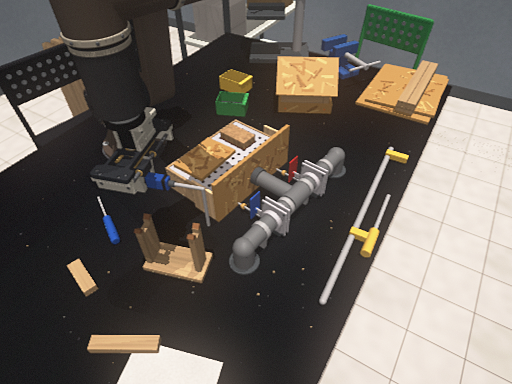

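```bash
python3 - <<'E'
from h import *
for n,f in [("scene","c3"),("side","s3")]:
    p=cv2.imread("pics/c3.png" if n=="scene" else "pics/s3r.png");W=cloud(n,np.load(f"pics/{f}.npy"))
    c=camera_params(n)["extrinsics"];print(n,"cam",(-c[:3,:3].T@c[:3,3]).round(2))
    b,g,r=[p[...,i].astype(int) for i in range(3)]
    for nm,m in [("blue",(b>r+40)&(b>g+30)),("red",(r>g+50)&(r>b+50)&(g<60)&(b<60))]:
        q=W[m];q=q[(q[:,0]>.56)&(q[:,0]<.66)&(abs(q[:,1])<.15)&(q[:,2]>.035)&(q[:,2]<.108)]
        k=np.polyfit(q[:,1],q[:,0],1);
        for _ in range(4):
            rr=q[:,0]-np.polyval(k,q[:,1]);q2=q[abs(rr)<.006];
            if len(q2)>5:k=np.polyfit(q2[:,1],q2[:,0],1)
        print(n,nm,len(q),np.percentile(q,[2,50,98],axis=0).round(4).tolist(),"line",k.round(3),len(q2))
        top=q[q[:,2]>.09];print("  top",np.percentile(top,[0,50,100],axis=0).round(4).tolist())
    q=W.reshape(-1,3)
    m=(abs(q[:,2]-.155)<.006)&(q[:,0]>.44)&(q[:,0]<.6)&(abs(q[:,1])<.25);q=q[m]
    k=np.polyfit(q[:,1],q[:,0],1)
    for _ in range(4): q=q[abs(q[:,0]-np.polyval(k,q[:,1]))<.010];k=np.polyfit(q[:,1],q[:,0],1)
    rc=cv2.minAreaRect((q[:,:2]*1000).astype(np.float32));print(" screen",len(q),k,rc)
p=cv2.imread("pics/c3.png");cv2.imwrite("pics/c3z.png",cv2.resize(p[130:240,230:350],None,fx=6,fy=5.4,interpolation=2))
p=cv2.imread("pics/s3r.png");cv2.imwrite("pics/s3z.png",cv2.resize(p[220:310,150:290],None,fx=5.5,fy=5.5,interpolation=2))
E
```

```text
scene cam [ 0.98 -0.69  0.84]
scene blue 161 [[0.5935, -0.113, 0.0367], [0.5991, -0.0973, 0.0746], [0.6045, -0.0737, 0.1049]] line [0.139 0.612] 158
  top [[0.5943, -0.1134, 0.0901], [0.5986, -0.0941, 0.1013], [0.6017, -0.0722, 0.1066]]
scene red 114 [[0.6156, 0.0855, 0.0379], [0.6215, 0.1015, 0.0742], [0.625, 0.1257, 0.1041]] line [0.15  0.606] 113
  top [[0.618, 0.0856, 0.0901], [0.6217, 0.1028, 0.0988], [0.6243, 0.128, 0.1046]]
 screen 426 [0.12920508 0.52576145] ((527.2352905273438, 18.86309814453125), (360.5482177734375, 16.05181312561035), 82.82186889648438)
side cam [0.52 0.58 0.54]
side blue 165 [[0.5933, -0.1036, 0.0377], [0.5972, -0.0774, 0.0717], [0.6061, -0.066, 0.1041]] line [0.183 0.612] 157
  top [[0.5929, -0.1072, 0.0904], [0.5966, -0.0827, 0.1019], [0.6005, -0.0662, 0.1048]]
side red 293 [[0.6154, 0.0942, 0.0374], [0.6189, 0.1176, 0.0754], [0.6256, 0.1325, 0.1045]] line [0.163 0.6  ] 287
  top [[0.615, 0.0905, 0.0901], [0.6192, 0.1163, 0.1014], [0.6238, 0.1325, 0.1061]]
 screen 832 [0.13072636 0.52312883] ((525.909912109375, 21.062530517578125), (361.650634765625, 13.188982963562012), 82.34957885742188)
```

View pics/c3z.png

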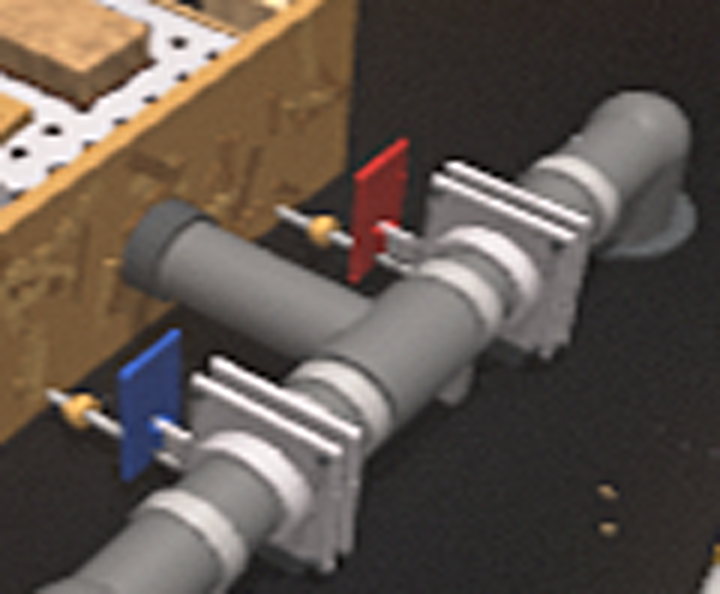

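View pics/s3z.png

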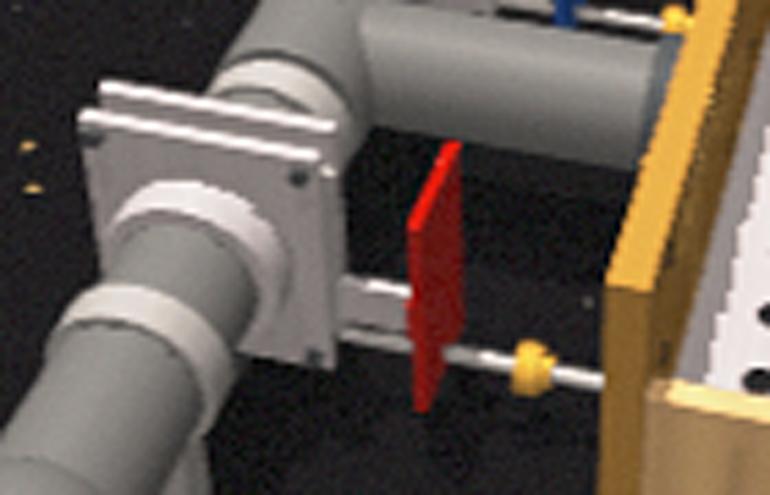

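```bash
python3 - <<'E'
from h import *
T=np.array([0.4783,-0.3438,0.3118]);Rm=R.from_euler('xyz',[3.135,-.0097,.302]).as_matrix()
for n,f in [("scene","c3"),("side","s3")]:
    W=cloud(n,np.load(f"pics/{f}.npy")).reshape(-1,3)
    q=(W-T)@Rm  # tool coords
    m=(abs(q[:,0]-.135)<.02)&(abs(q[:,1])<.025)&(q[:,2]>.01)&(q[:,2]<.16)
    l=q[m]; print(n,len(l))
    for a in np.arange(.01,.14,.02):
        k=l[(l[:,2]>a)&(l[:,2]<a+.02)]
        if len(k): print(round(a,2),np.median(k,axis=0).round(4),len(k))
    print("zmax",np.percentile(l[:,2],[95,100]))
    m=(q[:,0]>.065)&(q[:,0]<.12)&(abs(q[:,1])<.02)&(abs(q[:,2])<.03);k=q[m];
    for a in (.065,.085,.105):
        kk=k[(k[:,0]>a)&(k[:,0]<a+.02)]; print("rod",np.median(kk,axis=0).round(4) if len(kk) else None,len(kk))
E
```

```text
scene 113
0.01 [0.1334 0.0029 0.019 ] 22
0.03 [0.1338 0.0029 0.0391] 25
0.05 [0.1334 0.0029 0.0611] 22
0.07 [0.1333 0.003  0.08  ] 21
0.09 [0.1334 0.0029 0.1008] 20
0.11 [0.1311 0.0036 0.1105] 3
zmax [0.10737114 0.11145169]
rod [ 0.0718  0.0034 -0.008 ] 42
rod [ 0.0945  0.0028 -0.0073] 34
rod [ 0.1124  0.0028 -0.0075] 27
side 129
0.01 [ 0.1323 -0.0046  0.0203] 24
0.03 [ 0.1315 -0.0041  0.0415] 26
0.05 [ 0.1331 -0.0046  0.0584] 26
0.07 [ 0.1324 -0.0055  0.0797] 23
0.09 [ 0.1319 -0.0059  0.0999] 24
0.11 [ 0.1317 -0.0062  0.1137] 6
zmax [0.10972931 0.1156388 ]
rod [ 0.0716 -0.0053 -0.0042] 31
rod [ 0.0954 -0.0045 -0.0044] 24
rod [ 0.1126 -0.0047 -0.0024] 25
```

{"op": "play_rows", "data": {"targets": [[0, 0, -0.02, 0, 0.02, 0.005, 0], [0, 0, -0.04, 0.003, 0.04, 0, 0], [0, 0, -0.04, 0.003, 0.045, 0, 0], [0, 0, -0.04, 0.003, 0.045, 0, 0], [0, 0, -0.04, 0.003, 0.045, 0, 0], [0, 0, -0.04, 0.003, 0.045, 0, 0], [0, 0, -0.04, 0.003, 0.045, 0, 0], [0, 0, -0.04, 0.003, 0.045, 0, 0], [0, 0, -0.04, 0.003, 0.045, 0, 0], [0, 0, -0.04, 0.003, 0.04, 0, 0], [0, 0, -0.03, 0, 0.015, 0, 0], [0, 0, 0, 0, 0, 0, 0]]}}

```text
t: 6.65
eef_pos: [0.4957, 0.1003, 0.2978]
ee_rot: [3.139, 0.017, -0.124]
force: [0.9, -1.0, -2.6]
width: 0.0224
```

{"op": "play_rows", "data": {"targets": [[0, -0.012, -0.006, 0.008, 0.015, 0.01, 0], [0, -0.008, 0, 0.004, 0.006, 0.005, 0], [0, 0, 0, 0, 0, 0, 0]]}}

```text
t: 7.02
eef_pos: [0.5082, 0.1212, 0.3128]
ee_rot: [3.14, -0.002, -0.131]
force: [-0.9, -0.4, -1.8]
width: 0.0217
```

```bash
cat > leg.py <<'E'
from h import *
import sys
s=get_state();print(s["eef_pos"].round(4),s["ee_rot"].round(4),s["force"].round(2))
T=s["eef_pos"];Rm=R.from_euler('xyz',s["ee_rot"]).as_matrix()
x=np.array([.9916,-.1296]);O=np.array([.4115,.035]);
st=lambda q:np.c_[(q[:,:2]-O)@x,(q[:,:2]-O)@np.array([.1296,.9916]),q[:,2]]
for n in ["scene","side"]:
    p,d=grab_frame(n);cv2.imwrite(f"pics/{sys.argv[1]}_{n}.png",p)
    W=cloud(n,d).reshape(-1,3);q=(W-T)@Rm
    m=(abs(q[:,0]-.133)<.02)&(abs(q[:,1])<.015)&(q[:,2]>.01)&(q[:,2]<.125)
    col=p.reshape(-1,3).astype(int);m&=(col.max(1)-col.min(1)<25)
    print(n,m.sum(),"leg tool",np.median(q[m],axis=0).round(4),"station",np.median(st(W[m]),axis=0).round(4),"minz",W[m][:,2].min().round(4) if m.any() else 0)
    b,g,r=col.T;w=st(W)
    k=(r>g+50)&(r>b+50)&(g<60)&(b<60)&(abs(w[:,1]-.1)<.03)&(abs(w[:,0]-.18)<.05)&(w[:,2]>.035)
    print("  red",k.sum(),np.percentile(w[k],[5,50,95],axis=0).round(4).tolist() if k.any() else 0)
    c=w[k].mean(0) if k.any() else None
    u,v=proj(n,np.array([[.63,.105,.12]]))[0].astype(int)
    z=p[max(v-60,0):v+50,max(u-65,0):u+65];cv2.imwrite(f"pics/{sys.argv[1]}_{n}z.png",cv2.resize(z,None,fx=5,fy=5,interpolation=2))
E
python3 leg.py a
```

```text
[0.5082 0.1212 0.3128] [ 3.1402e+00 -2.2000e-03 -1.3090e-01] [-0.91 -0.36 -1.84]
scene 86 leg tool [0.134  0.0024 0.0595] station [0.2188 0.0953 0.2536] minz 0.1995
  red 119 [[0.1966, 0.0776, 0.0401], [0.1995, 0.0933, 0.076], [0.2011, 0.1153, 0.1028]]
side 291 leg tool [ 0.1307 -0.0042  0.0575] station [0.2155 0.102  0.2556] minz 0.1986
  red 296 [[0.1941, 0.0858, 0.0391], [0.1947, 0.1083, 0.0746], [0.1984, 0.1237, 0.1035]]
```

View pics/a_scenez.png

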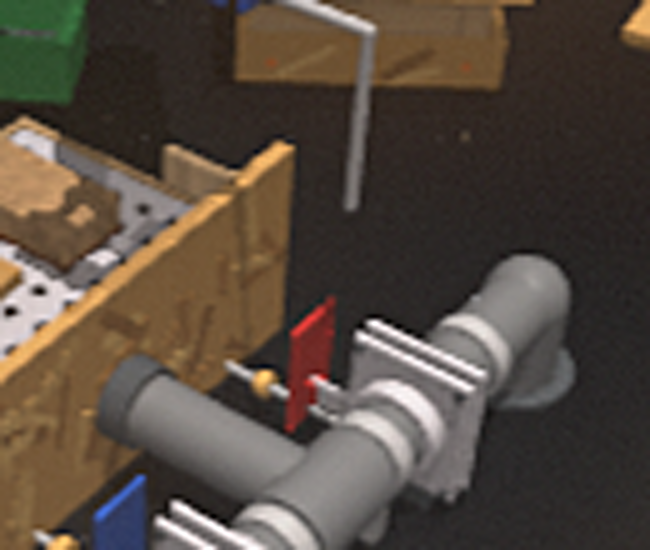

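View pics/a_side.png

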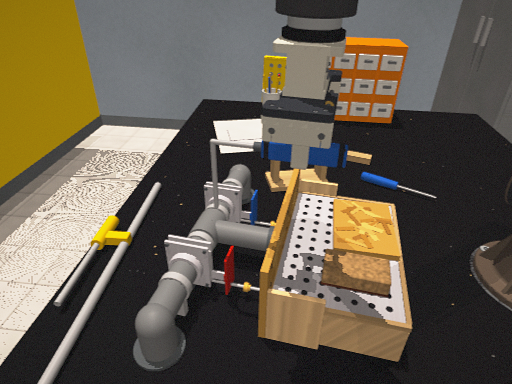

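{"op": "play_rows", "data": {"targets": [[0, 0, 0, 0, 0, -0.02, 0], [0, 0, 0, 0, 0, -0.03, 0], [0, 0, 0, 0, 0, -0.02, 0], [0, 0, 0, 0, 0, 0, 0]]}}

```text
t: 7.62
eef_pos: [0.5073, 0.1189, 0.2409]
ee_rot: [3.14, -0.002, -0.133]
force: [0.6, -0.8, -0.6]
width: 0.0214
```

{"op": "play_rows", "data": {"targets": [[0, 0, 0.002, 0.001, 0.004, -0.01, 0], [0, 0, 0, 0, 0, -0.015, 0], [0, 0, 0, 0, 0, -0.015, 0], [0, 0, 0, 0, 0, -0.015, 0], [0, 0, 0, 0, 0, -0.005, 0], [0, 0, 0, 0, 0, 0, 0]]}}

```text
t: 8.38
eef_pos: [0.5089, 0.1231, 0.1783]
ee_rot: [3.141, -0.003, -0.131]
force: [-0.2, -0.5, -0.9]
width: 0.0214
```

```bash
python3 leg.py b
```

```text
[0.5089 0.1231 0.1783] [ 3.1413 -0.0033 -0.131 ] [-0.2  -0.54 -0.91]
scene 87 leg tool [0.1354 0.0033 0.0694] station [0.2208 0.0965 0.1093] minz 0.0537
  red 109 [[0.1969, 0.0772, 0.0414], [0.1995, 0.0922, 0.0746], [0.2014, 0.1119, 0.1031]]
side 391 leg tool [ 0.1355 -0.0048  0.0785] station [0.221  0.1046 0.1003] minz 0.0539
  red 292 [[0.1941, 0.0858, 0.0404], [0.1947, 0.1086, 0.0754], [0.1985, 0.1233, 0.1037]]
```

View pics/b_scenez.png

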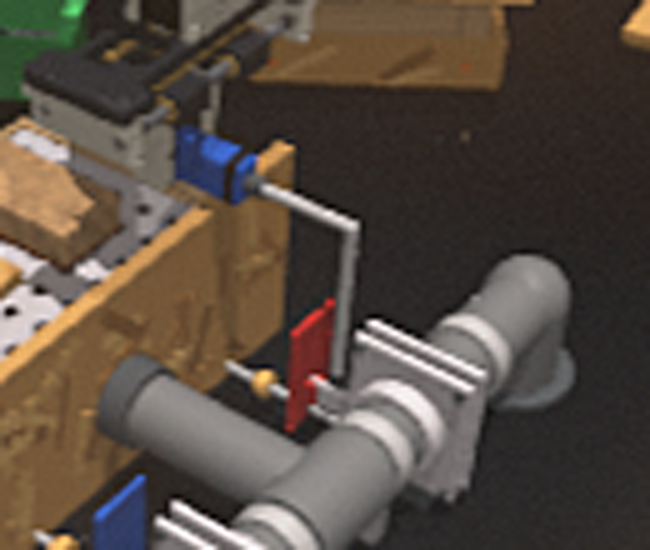

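View pics/b_sidez.png

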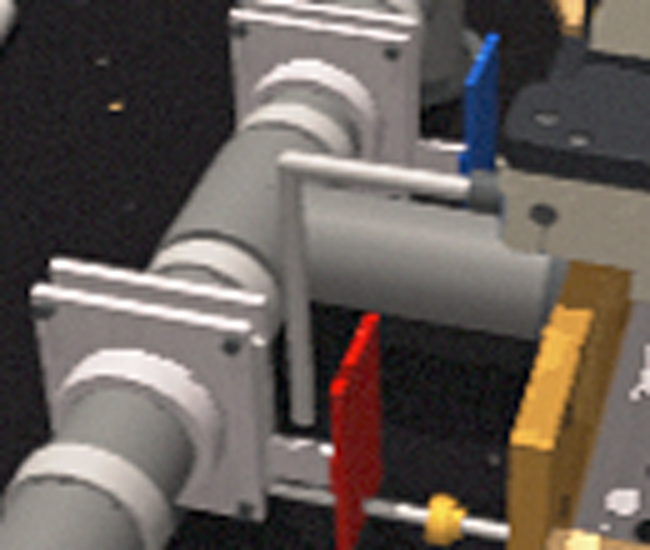

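{"op": "play_rows", "data": {"targets": [[0, 0, 0, -0.005, 0.0007, 0, 0], [0, 0, 0, -0.003, 0.0004, 0, 0], [0, 0, 0, -0.002, 0.0003, 0, 0]]}}

```text
t: 8.85
eef_pos: [0.499, 0.125, 0.18]
ee_rot: [-3.14, -0.006, -0.131]
force: [0.3, 1.0, -1.3]
width: 0.022
```

{"op": "play_rows", "data": {"targets": [[0, 0, 0, -0.002, 0.0002, 0, 0], [0, 0, 0, -0.002, 0.0002, 0, 0]]}}

```text
t: 9.1
eef_pos: [0.4948, 0.1255, 0.1804]
ee_rot: [-3.139, -0.006, -0.131]
force: [0.3, -0.4, -2.7]
width: 0.0218
```

{"op": "play_rows", "data": {"targets": [[0, 0, 0, -0.002, 0.0002, 0, 0], [0, 0, 0, -0.002, 0.0002, 0, 0]]}}

```text
t: 9.35
eef_pos: [0.4913, 0.1261, 0.1805]
ee_rot: [-3.139, -0.008, -0.131]
force: [2.9, -0.0, -2.7]
width: 0.0217
```

{"op": "play_rows", "data": {"targets": [[0, 0, 0, -0.002, 0.0002, 0, 0], [0, 0, 0, -0.002, 0.0002, 0, 0]]}}

```text
t: 9.6
eef_pos: [0.4874, 0.1266, 0.1805]
ee_rot: [-3.139, -0.008, -0.131]
force: [2.2, 0.6, -2.5]
width: 0.0216
```

```bash
python3 leg.py c; python3 - <<'E'
from h import *
x=np.array([.9916,-.1296]);O=np.array([.4115,.035])
for f,n in [("s3r.png","side"),("c3.png","scene")]:
    p=cv2.imread("pics/"+f);W=cloud(n,np.load("pics/s3.npy" if n=="side" else "pics/c3.npy"))
    b,g,r=[p[...,i].astype(int) for i in range(3)]
    w=np.stack([(W[...,:2]-O)@x,(W[...,:2]-O)@np.array([.1296,.9916]),W[...,2]],-1)
    k=(r>b+60)&(g>b+30)&(abs(w[...,1]-.1)<.03)&(w[...,0]>.135)&(w[...,0]<.195)&(w[...,2]>.02)&(w[...,2]<.09)
    print(n,k.sum(),np.percentile(w[k],[0,50,100],axis=0).round(4).tolist(), [a.min() for a in np.where(k)],[a.max() for a in np.where(k)])
E
```

```text
[0.4874 0.1266 0.1805] [-3.1389 -0.0081 -0.1307] [ 2.19  0.62 -2.51]
scene 63 leg tool [0.1336 0.0023 0.0577] station [0.1973 0.0985 0.1239] minz 0.0623
  red 81 [[0.1888, 0.0779, 0.0409], [0.1921, 0.0863, 0.0666], [0.1953, 0.114, 0.1032]]
side 147 leg tool [ 0.1309 -0.0046  0.0453] station [0.1947 0.1053 0.1363] minz 0.0958
  red 296 [[0.1865, 0.0856, 0.0391], [0.1871, 0.1087, 0.0752], [0.191, 0.1235, 0.1038]]
side 56 [[0.157, 0.0958, 0.0222], [0.1629, 0.1055, 0.0314], [0.1703, 0.1108, 0.0358]] [np.int64(282), np.int64(243)] [np.int64(291), np.int64(250)]
scene 16 [[0.1561, 0.0894, 0.0232], [0.1652, 0.0949, 0.0304], [0.169, 0.1027, 0.0369]] [np.int64(170), np.int64(282)] [np.int64(174), np.int64(285)]
```

View pics/c_sidez.png

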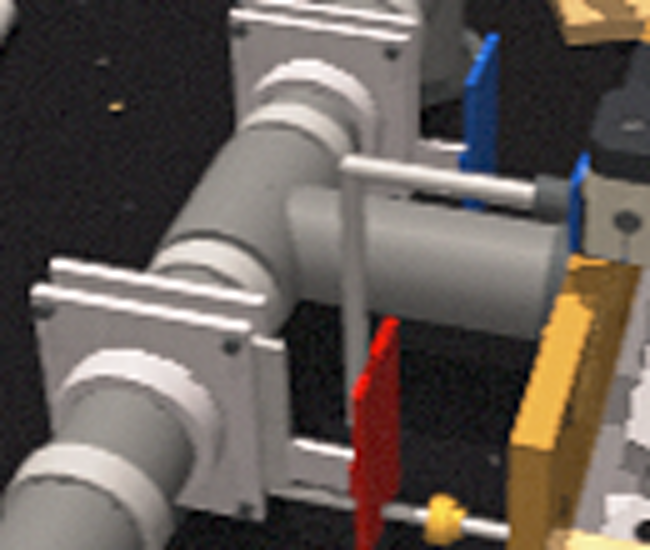

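{"op": "play_rows", "data": {"targets": [[0, 0, 0, -0.002, 0.0002, 0, 0], [0, 0, 0, -0.002, 0.0003, 0, 0], [0, 0, 0, -0.002, 0.0002, 0, 0], [0, 0, 0, -0.002, 0.0003, 0, 0], [0, 0, 0, -0.002, 0.0002, 0, 0], [0, 0, 0, -0.001, 0.0001, 0, 0], [0, 0, 0, -0.001, 0.0001, 0, 0]]}}

```text
t: 10.58
eef_pos: [0.4745, 0.1282, 0.1806]
ee_rot: [-3.139, -0.008, -0.131]
force: [2.3, -1.2, -3.3]
width: 0.0216
```

```bash
python3 leg.py d
```

```text
[0.4745 0.1282 0.1806] [-3.1387 -0.0082 -0.1305] [ 2.35 -1.2  -3.34]
scene 57 leg tool [0.134  0.0027 0.0532] station [0.1849 0.0978 0.1285] minz 0.0699
  red 82 [[0.1756, 0.0777, 0.0391], [0.1791, 0.0862, 0.0675], [0.1813, 0.1173, 0.1024]]
side 160 leg tool [ 0.1311 -0.0046  0.0451] station [0.1818 0.1052 0.1367] minz 0.0899
  red 271 [[0.1738, 0.089, 0.0389], [0.1743, 0.1101, 0.0751], [0.1781, 0.1234, 0.1039]]
```

{"op": "play_rows", "data": {"targets": [[0, 0, 0, -0.001, 0.0001, 0, 0], [0, 0, 0, -0.001, 0.0002, 0, 0], [0, 0, 0, -0.001, 0.0001, 0, 0], [0, 0, 0, -0.001, 0.0001, 0, 0], [0, 0, 0, -0.001, 0.0001, 0, 0]]}}

```text
t: 11.3
eef_pos: [0.4693, 0.1288, 0.1806]
ee_rot: [-3.139, -0.008, -0.131]
force: [2.8, -1.3, -3.0]
width: 0.0218
```

{"op": "play_rows", "data": {"targets": [[0, 0, 0, -0.0005, 0.0001, 0, 0], [0, 0, 0, -0.0005, 0.0001, 0, 0]]}}

```text
t: 11.55
eef_pos: [0.4685, 0.1291, 0.1807]
ee_rot: [-3.138, -0.009, -0.131]
force: [6.2, -2.0, -4.1]
width: 0.0215
```

{"op": "play_rows", "data": {"targets": [[0, 0, 0, -0.0003, 0, 0, 0]]}}

```text
t: 11.68
eef_pos: [0.4685, 0.1291, 0.1808]
ee_rot: [-3.138, -0.009, -0.13]
force: [4.1, -1.1, -3.4]
width: 0.0217
```

{"op": "play_rows", "data": {"targets": [[0, 0, 0, -0.0003, 0, 0, 0]]}}

```text
t: 11.8
eef_pos: [0.4685, 0.1291, 0.1808]
ee_rot: [-3.138, -0.01, -0.13]
force: [5.2, -1.3, -4.1]
width: 0.0218
```

{"op": "play_rows", "data": {"targets": [[0, 0, 0, -0.0006, 0, 0, 0]]}}

```text
t: 11.92
eef_pos: [0.4683, 0.1292, 0.1809]
ee_rot: [-3.138, -0.011, -0.13]
force: [6.5, -2.2, -5.8]
width: 0.0216
```

{"op": "play_rows", "data": {"targets": [[0, 0, 0, -0.0006, 0, 0, 0], [0, 0, 0, -0.0006, 0, 0, 0]]}}

```text
t: 12.18
eef_pos: [0.4682, 0.1293, 0.1811]
ee_rot: [-3.138, -0.013, -0.13]
force: [5.8, -0.8, -5.7]
width: 0.0221
```

{"op": "play_rows", "data": {"targets": [[0, 0.002, 0, -0.0006, 0, -0.0003, 0]]}}

```text
t: 12.3
eef_pos: [0.4681, 0.1293, 0.181]
ee_rot: [-3.138, -0.012, -0.13]
force: [4.5, -0.6, -3.5]
width: 0.0217
```

{"op": "play_rows", "data": {"targets": [[0, 0.002, 0, -0.0007, 0, -0.0003, 0]]}}

```text
t: 12.42
eef_pos: [0.4682, 0.1294, 0.181]
ee_rot: [-3.138, -0.011, -0.13]
force: [6.0, -1.8, -3.6]
width: 0.0217
```

{"op": "play_rows", "data": {"targets": [[0, 0.002, 0, -0.001, 0, -0.0001, 0]]}}

```text
t: 12.55
eef_pos: [0.4682, 0.1295, 0.1813]
ee_rot: [-3.137, -0.011, -0.13]
force: [9.9, -2.4, -8.3]
width: 0.0218
```

{"op": "play_rows", "data": {"targets": [[0, 0.002, 0, -0.001, 0, -0.0001, 0]]}}

```text
t: 12.68
eef_pos: [0.4682, 0.1295, 0.1813]
ee_rot: [-3.137, -0.011, -0.13]
force: [10.3, -3.7, -8.2]
width: 0.0214
```

{"op": "play_rows", "data": {"targets": [[0, 0.002, 0, -0.0008, 0, -0.0003, 0]]}}

```text
t: 12.8
eef_pos: [0.4683, 0.1294, 0.1812]
ee_rot: [-3.138, -0.01, -0.13]
force: [6.0, -2.3, -4.2]
width: 0.022
```

{"op": "play_rows", "data": {"targets": [[0, 0.002, 0, -0.0009, 0.0001, -0.0004, 0], [0, 0.002, 0, -0.0009, 0.0001, -0.0004, 0]]}}

```text
t: 13.05
eef_pos: [0.4682, 0.1296, 0.1811]
ee_rot: [-3.138, -0.009, -0.13]
force: [7.1, -2.2, -3.5]
width: 0.0218
```

{"op": "play_rows", "data": {"targets": [[0, 0.002, 0, -0.0009, 0.0001, -0.0004, 0], [0, 0.002, 0, -0.0009, 0.0001, -0.0003, 0], [0, 0.002, 0, -0.0009, 0.0001, -0.0003, 0], [0, 0.002, 0, -0.0009, 0.0001, -0.0003, 0]]}}

```text
t: 13.55
eef_pos: [0.4684, 0.1296, 0.1814]
ee_rot: [-3.138, -0.008, -0.13]
force: [7.4, -2.9, -5.1]
width: 0.0219
```

```bash
python3 leg.py e
```

```text
[0.4684 0.1296 0.1814] [-3.1383 -0.0082 -0.1303] [ 7.43 -2.86 -5.13]
scene 55 leg tool [0.1341 0.003  0.0548] station [0.1785 0.0983 0.1277] minz 0.0677
  red 86 [[0.1708, 0.0774, 0.0397], [0.1732, 0.0878, 0.066], [0.1766, 0.1169, 0.1033]]
side 154 leg tool [ 0.1318 -0.0043  0.0435] station [0.1763 0.1056 0.1389] minz 0.0926
  red 265 [[0.1681, 0.0887, 0.0398], [0.1687, 0.1101, 0.0757], [0.1725, 0.1236, 0.104]]
```

View pics/e_sidez.png

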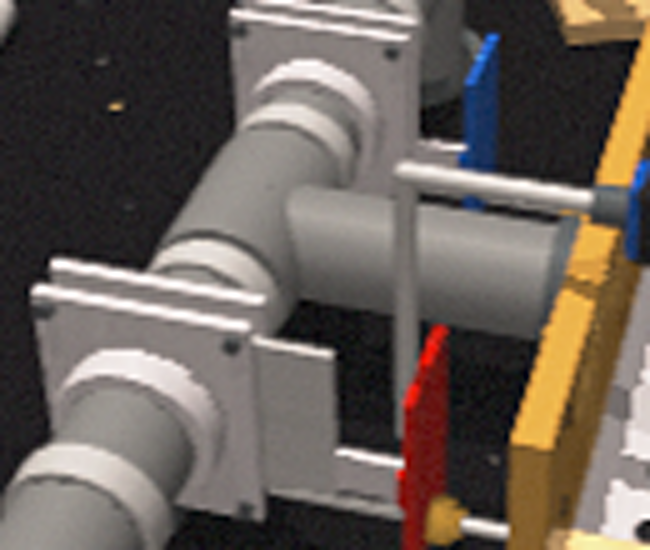

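View pics/e_scenez.png

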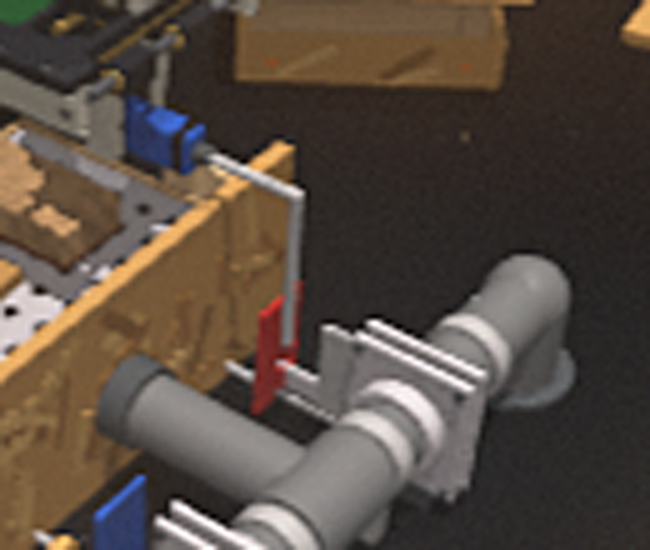

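{"op": "play_rows", "data": {"targets": [[0, 0.002, 0, -0.001, 0.0001, -0.0004, 0], [0, 0.002, 0, -0.001, 0.0001, -0.0004, 0], [0, 0.002, 0, -0.001, 0.0001, -0.0004, 0]]}}

```text
t: 14.02
eef_pos: [0.4684, 0.1297, 0.1814]
ee_rot: [-3.139, -0.008, -0.13]
force: [7.5, -3.3, -5.3]
width: 0.0215
```

{"op": "play_rows", "data": {"targets": [[0, 0, 0, 0.002, -0.0003, 0, 0], [0, 0, 0, 0.004, -0.0005, 0, 0], [0, 0, 0, 0.006, -0.0008, 0, 0], [0, 0, 0, 0, 0, 0, 0]]}}

```text
t: 14.52
eef_pos: [0.4795, 0.1277, 0.1809]
ee_rot: [-3.14, -0.005, -0.131]
force: [0.8, -0.5, -1.1]
width: 0.0214
```

{"op": "play_rows", "data": {"targets": [[0, 0, 0, 0, 0, 0.01, 0], [0, 0, 0, 0, 0, 0.02, 0], [0, 0, 0, 0, 0, 0.03, 0], [0, 0, 0, 0, 0, 0.03, 0], [0, 0, 0, 0, 0, 0.03, 0], [0, 0, 0, 0, 0, 0.015, 0], [0, 0, 0, 0, 0, 0, 0]]}}

```text
t: 15.4
eef_pos: [0.478, 0.127, 0.3229]
ee_rot: [-3.139, -0.004, -0.131]
force: [0.2, 0.1, -2.4]
width: 0.0216
```

```bash
python3 leg.py f
```

```text
[0.478  0.127  0.3229] [-3.1395 -0.0042 -0.1308] [ 0.24  0.08 -2.39]
scene 78 leg tool [0.1339 0.0029 0.0639] station [0.1882 0.097  0.2595] minz 0.2104
  red 123 [[0.1704, 0.0767, 0.0423], [0.1737, 0.0929, 0.0738], [0.1757, 0.1153, 0.103]]
side 309 leg tool [ 0.1307 -0.0043  0.057 ] station [0.1849 0.1041 0.2664] minz 0.2086
  red 266 [[0.1681, 0.0881, 0.0402], [0.1687, 0.1108, 0.0763], [0.1725, 0.1235, 0.1039]]
```

View pics/f_side.png

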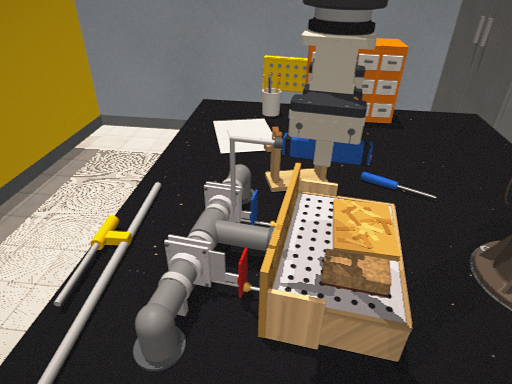

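```bash
python3 - <<'E'
from h import *
O=np.array([.4115,.035]);x=np.array([.9916,-.1296]);y=np.array([.1296,.9916])
def an(n,p,d,lab):
    W=cloud(n,d);w=np.stack([(W[...,:2]-O)@x,(W[...,:2]-O)@y,W[...,2]],-1).reshape(-1,3)
    c=p.reshape(-1,3).astype(int);b,g,r=c.T
    for nm,ys,k in [("red",.1,(r>g+50)&(r>b+50)&(g<60)&(b<60)),("blue",-.1,(b>r+40)&(b>g+30))]:
        base=(abs(w[:,1]-ys)<.035)&(w[:,2]>.095)
        pl=w[base&k&(w[:,0]>.14)&(w[:,0]<.22)]
        fx=w[(abs(w[:,1]-ys)<.02)&(w[:,2]>.1)&(w[:,2]<.12)&(w[:,0]>.22)&(w[:,0]<.33)&(c.max(1)-c.min(1)<30)]
        f=lambda q:np.percentile(q[:,0],[1,10,50,90,99]).round(4) if len(q)>3 else len(q)
        print(lab,n,nm,"plate",f(pl),"fixed",f(fx),len(fx), fx[:,1].mean().round(3) if len(fx) else 0)
an("side",cv2.imread("pics/s3r.png"),np.load("pics/s3.npy"),"t5")
an("scene",cv2.imread("pics/c3.png"),np.load("pics/c3.npy"),"t5")
for n in ["side","scene"]:
    p,d=grab_frame(n);an(n,p,d,"now")
s=get_state()
p,d=grab_frame("wrist");cv2.imwrite("pics/wg.png",p)
W=cloud("wrist",d,s);np.save("pics/wg.npy",W)
E
```

```text
t5 side red plate [0.194  0.1943 0.1955 0.1978 0.1989] fixed [0.2327 0.2386 0.2724 0.307  0.3141] 587 0.105
t5 side blue plate [0.1973 0.1976 0.1987 0.2011 0.202 ] fixed [0.233  0.2394 0.2734 0.3066 0.3142] 347 -0.094
t5 scene red plate [0.1968 0.1987 0.1995 0.2006 0.2009] fixed [0.2354 0.2421 0.2783 0.3117 0.3167] 207 0.097
t5 scene blue plate [0.1987 0.2001 0.2027 0.2036 0.2047] fixed [0.2359 0.2432 0.2776 0.3116 0.3169] 252 -0.102
now side red plate [0.1682 0.1684 0.1697 0.1721 0.173 ] fixed [0.2319 0.2379 0.2719 0.3072 0.3147] 590 0.105
now side blue plate [0.1974 0.1977 0.1987 0.2009 0.2021] fixed [0.2331 0.2376 0.2779 0.3078 0.3141] 299 -0.094
now scene red plate [0.1691 0.1705 0.1735 0.1747 0.1752] fixed [0.2336 0.2421 0.2783 0.3113 0.3169] 214 0.097
now scene blue plate [0.1981 0.1992 0.2024 0.2038 0.2042] fixed [0.2351 0.2422 0.2783 0.3123 0.317 ] 255 -0.102
```

View pics/wg.png

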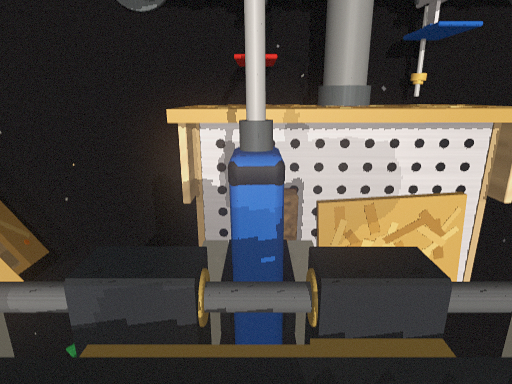

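{"op": "play_rows", "data": {"targets": [[0, 0, 0.02, 0, -0.02, 0.005, 0], [0, 0, 0.04, 0, -0.04, 0.005, 0], [0, 0, 0.04, 0, -0.045, 0, 0], [0, 0, 0.04, 0, -0.045, 0, 0], [0, 0, 0.04, 0, -0.045, 0, 0], [0, 0, 0.04, 0, -0.045, 0, 0], [0, 0, 0.04, 0, -0.045, 0, 0], [0, 0, 0.04, 0, -0.045, 0, 0], [0, 0, 0.04, 0, -0.045, 0, 0], [0, 0, 0.04, 0, -0.045, 0, 0], [0, 0, 0.03, 0, -0.025, 0, 0], [0, 0, 0, 0, 0, 0, 0]]}}

```text
t: 17.15
eef_pos: [0.4725, -0.3324, 0.3187]
ee_rot: [-3.141, 0.017, 0.295]
force: [0.1, 0.9, -1.1]
width: 0.0217
```

{"op": "play_rows", "data": {"targets": [[0.006, -0.02, 0.006, 0.005, -0.009, -0.01, 0], [0, 0, 0, 0.001, -0.002, -0.02, 0], [0, 0, 0, 0, 0, 0, 0]]}}

```text
t: 17.52
eef_pos: [0.4789, -0.3426, 0.2854]
ee_rot: [-3.139, -0.005, 0.302]
force: [0.1, -0.3, -1.0]
width: 0.0217
```

{"op": "play_rows", "data": {"targets": [[0, 0, 0, 0.0003, -0.0013, -0.03, 0], [0, 0, 0, 0, 0, -0.035, 0], [0, 0, 0, 0, 0, -0.02, 0], [0, 0, 0, 0, 0, 0, 0]]}}

```text
t: 18.02
eef_pos: [0.4811, -0.3429, 0.2011]
ee_rot: [3.141, -0.009, 0.306]
force: [-0.3, 0.2, -0.4]
width: 0.0216
```

```bash
python3 - <<'E'
from h import *
s=get_state();print(s["eef_pos"],s["ee_rot"],s["force"])
p,d=grab_frame("wrist");cv2.imwrite("pics/w5.png",p)
p,d=grab_frame("side");cv2.imwrite("pics/s5.png",cv2.resize(p[90:210,200:360],None,fx=5,fy=5))
E
```

```text
[ 0.48113894 -0.34294205  0.20105523] [ 3.14067089 -0.00930154  0.30584514] [-0.25397715  0.18830284 -0.44397128]
```

View pics/w5.png

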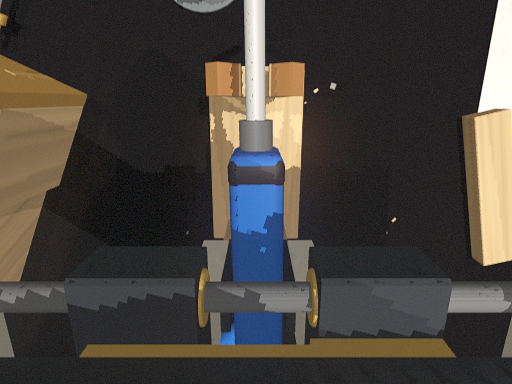

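View pics/s5.png

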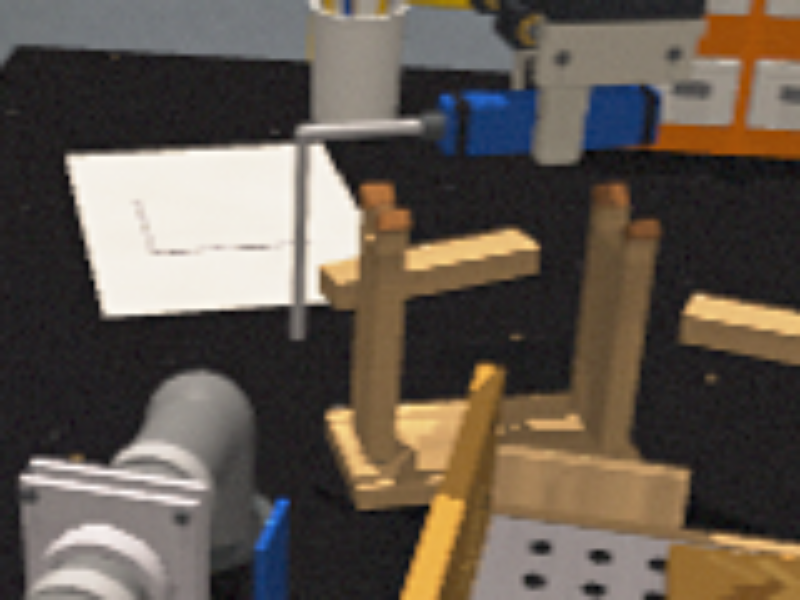

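Correct -2 mm x, -1 mm y, -0.004 yaw, then go down in small steps.

{"op": "play_rows", "data": {"targets": [[0, 0, -0.004, -0.002, -0.001, -0.01, 0], [0, 0, 0, 0, 0, -0.01, 0], [0, 0, 0, 0, 0, 0, 0]]}}

```text
t: 18.5
eef_pos: [0.4811, -0.3449, 0.1841]
ee_rot: [3.136, -0.015, 0.302]
force: [0.4, 0.7, -1.3]
width: 0.0215
```

{"op": "play_rows", "data": {"targets": [[-0.002, 0.007, 0, -0.0018, 0.001, -0.006, 0], [0, 0, 0, 0, 0, -0.003, 0], [0, 0, 0, 0, 0, 0, 0]]}}

```text
t: 18.88
eef_pos: [0.4793, -0.344, 0.1747]
ee_rot: [3.136, -0.007, 0.302]
force: [0.0, 0.3, -0.2]
width: 0.0215
```

Pose matches the seated pose; 30 mm to go.

{"op": "play_rows", "data": {"targets": [[0, 0, 0, 0, 0, -0.006, 0], [0, 0, 0, 0, 0, -0.007, 0], [0, 0, 0, 0, 0, -0.005, 0], [0, 0, 0, 0, 0, -0.003, 0]]}}

```text
t: 19.38
eef_pos: [0.4795, -0.344, 0.1525]
ee_rot: [3.136, -0.007, 0.302]
force: [0.3, -0.1, -2.6]
width: 0.0219
```

{"op": "play_rows", "data": {"targets": [[0, 0, 0, 0, 0, -0.003, 0], [0, 0, 0, 0, 0, -0.002, 0], [0, 0, 0, 0, 0, -0.001, 0]]}}

```text
t: 19.75
eef_pos: [0.4795, -0.3441, 0.1459]
ee_rot: [3.136, -0.007, 0.302]
force: [0.2, -0.1, -1.0]
width: 0.0216
```

{"op": "play_rows", "data": {"targets": [[0, 0, 0, 0, 0, -0.001, 0], [0, 0, 0, 0, 0, 0, 0]]}}

```text
t: 20.0
eef_pos: [0.4796, -0.3441, 0.145]
ee_rot: [3.135, -0.007, 0.302]
force: [0.0, -0.6, -1.6]
width: 0.0215
```

{"op": "play_rows", "data": {"targets": [[0, 0, 0, 0, 0, -0.0007, 0], [0, 0, 0, 0, 0, 0, 0]]}}

```text
t: 20.25
eef_pos: [0.4798, -0.3442, 0.1449]
ee_rot: [3.135, -0.008, 0.302]
force: [0.7, -0.7, -0.5]
width: 0.0217
```

{"op": "play_rows", "data": {"targets": [[0, 0, 0, 0, 0, -0.0005, 0], [0, 0, 0, 0, 0, 0, 0]]}}

```text
t: 20.5
eef_pos: [0.4798, -0.3442, 0.1448]
ee_rot: [3.135, -0.008, 0.303]
force: [-0.6, 0.9, -0.3]
width: 0.0216
```

Seated (height no longer falls, weight carried). Release gradually.

{"op": "play_rows", "data": {"targets": [[0, 0, 0, 0, 0, 0, 0.3], [0, 0, 0, 0, 0, 0, 0.4], [0, 0, 0, 0, 0, 0, 0.7], [0, 0, 0, 0, 0, 0, 1], [0, 0, 0, 0, 0, 0, 1], [0, 0, 0, 0, 0, 0, 1]]}}

```text
t: 21.25
eef_pos: [0.4803, -0.3445, 0.1447]
ee_rot: [3.134, -0.009, 0.303]
force: [0.2, -0.0, 1.7]
width: 0.0696
```

```bash
python3 - <<'E'
from h import *
s=get_state();print(s["eef_pos"],s["width"],s["force"])
p,d=grab_frame("wrist");cv2.imwrite("pics/w6.png",p)
E
```

```text
[ 0.48025816 -0.34445947  0.1447292 ] 0.06957849046990601 [ 0.20372917 -0.01213447  1.73846305]
```

View pics/w6.png

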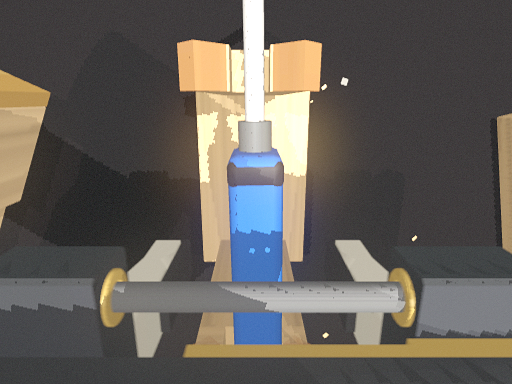

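Hook seated in both notches, fingers clear on both sides (u≈150 and 360 vs handle 230–283). Withdraw upward.

{"op": "play_rows", "data": {"targets": [[0, 0, 0, 0, 0, 0, 1], [0, 0, 0, 0, 0, 0, 1], [0, 0, 0, 0, 0, 0.01, 1], [0, 0, 0, 0, 0, 0.03, 1], [0, 0, 0, 0, 0, 0.04, 1], [0, 0, 0, 0, 0, 0.04, 1], [0, 0, 0, 0, 0, 0.03, 1], [0, 0, 0, 0, 0, 0, 1]]}}

```text
t: 22.3
eef_pos: [0.4794, -0.3446, 0.3033]
ee_rot: [3.132, -0.01, 0.303]
force: [0.3, -0.1, 0.9]
width: 0.0875
```

```bash
python3 - <<'E'
from h import *
s=get_state();print(s["eef_pos"],s["width"],s["force"],s["t"])
p,d=grab_frame("wrist");cv2.imwrite("pics/w7.png",p)
W=cloud("wrist",d,s);b,g,r=[p[...,i].astype(int) for i in range(3)]
q=W[(b>r+50)&(b>g+40)];q=q[(q[:,2]>.15)&(q[:,2]<.18)];t=q[abs(q[:,2]-np.median(q[:,2]))<.003]
print(cv2.minAreaRect((t[:,:2]*1000).astype(np.float32)),np.median(t[:,2]))
A=np.c_[t[:,:2],np.ones(len(t))];print("slope",np.linalg.lstsq(A,t[:,2],rcond=None)[0])
p,d=grab_frame("side");cv2.imwrite("pics/s7.png",cv2.resize(p,None,fx=1.5,fy=1.5))
p,d=grab_frame("scene");cv2.imwrite("pics/c7.png",p)
E
```

```text
[ 0.47944077 -0.34455028  0.30333902] 0.08751197861600264 [ 0.26901881 -0.06261961  0.94871081] 22.3
((478.3427429199219, -345.790771484375), (118.06655883789062, 20.88497543334961), 17.83922576904297) 0.1638138547845452
slope [-0.00079439 -0.00815607  0.16130737]
```

View pics/s7.png

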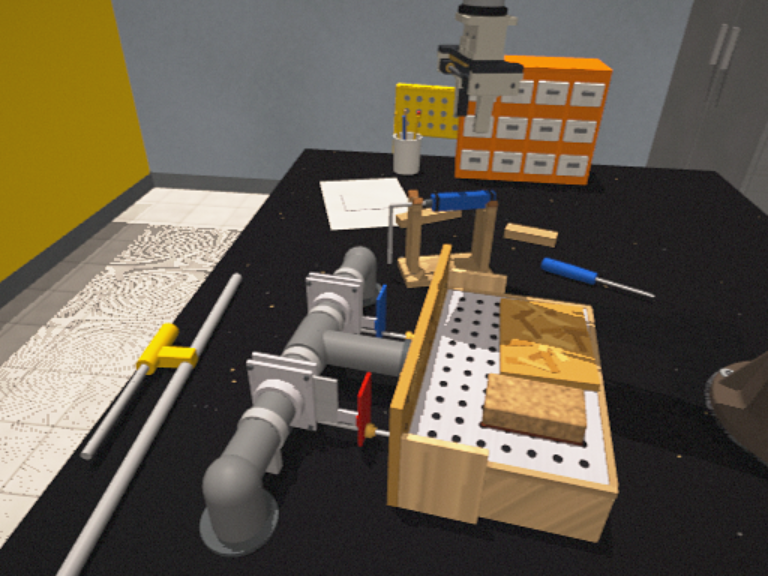

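View pics/c7.png

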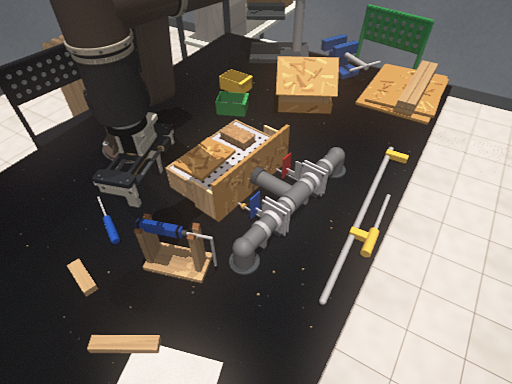

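Hook is back within about 2 mm and 0.01 rad. The red plate sits against its nut, the blue gate is shut, and the panel and block haven't moved.

```bash
python3 -c "
from station import *
print(job_done())"
```

```text
the job is handed in; nothing more can be done
None
```

The red gate is drawn open and snug against its brass nut, the hook is back in its rest, and the job is handed in at about 22 s of the 64 s allowed.

- **Pull on the gate:** I held it against the nut for over a second, at about 7 to 9 N total after taking off the hook's weight. The force reading is noisy by about ±1 N. Earlier in that hold the pull was higher for two readings, about 10 N along the pull and roughly 12 N in all. That is inside the 13 N limit but close to it, and I eased off.
- **How far it opened:** The cameras showed the red plate move about 26 mm. That is less than the 28 mm minimum for the stop, so the two disagreed. Measured against the gates' fixed plates, the red plate had started about 3 mm further out than the blue one. It now stands about 29 mm ahead of the blue plate, so I take it as about 29 mm open. The pictures show it touching the nut.
- **Hook:** It was set down while still gripped, then released. The last check put it within about 2.5 mm and 0.01 rad of where it first lay, level in both notches.
- **Everything else:** The blue gate reads unmoved. The roof panel and sanding block look unmoved in the pictures, though I did not measure them. The gripper is open and clear, about 15 cm above the rest.

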